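# Put the scraper away under the organiser's sliding cover

### The job

Put the scraper away in the grey organiser: first lift the white coupling off the organiser's deck and stand it upright on the black rubber mat, then push the blue cover open along its rails over the deck, set the scraper on edge fully down into the orange slot of the compartment, and push the cover fully home over it. Leave the jar, the valve, the flush button and the pipe wrench undisturbed where they are, and do not knock the coupling over.

Things in the scene. Friction and masses are not known exactly. Their poses are not given: they have to be found in the camera images.
- organiser: Fixed ribbed grey case, 184 (x) x 236 (y) mm; origin at the centre of its underside. -y half: open compartment, inside 160 (x) x 106 (y), floor 5 mm above the bench, centred at y -59 mm. +y half (y 0 to 118 mm): solid flat deck, top 46 mm above the bench. Rails along both x sides (|x| 80 to 92 mm), top at 60 mm; the walls at the y ends are only 46 mm tall.
- slot (a point): Centre of the scraper slot on the compartment floor, 5 mm above the bench, axes as the organiser's. It runs along x between two pairs of orange cheeks at |x| 45 to 71 mm: 9 mm wide, cheeks 22 mm tall, with sloped lead-ins up to 31 mm above the floor, mouth about 22 mm. At |x| under 45 mm the compartment is open over its full 106 mm width, for the scraper's grip and the fingers.
- cover (a joint): Slide of the blue cover, m: 0 = fully home (compartment covered), 0.115 = fully open (cover wholly over the deck). It opens along the organiser's +y, cannot lift, stays where it is left and takes about 3 to 5 N to push. It is stopped by the coupling or by a scraper that stands too high.
- cover_pad (a point): Top centre of the raised pad on the blue cover, 69 mm above the bench, axes as the organiser's. The cover is a plate 164 (x) x 112 (y) x 6 mm, top 53 mm above the bench; the pad on its middle is 100 (x) x 92 (y) x 16 mm, too wide to pinch: push against its upright y sides, 46 mm from this point. With the cover home this point lies at organiser y -59 mm.
- coupling: Loose white plastic pipe coupling standing upright, an open tube of 52 mm outside diameter, 80 mm tall, slightly waisted at 34 to 46 mm; 0.12 kg. Origin at the centre of its lower end, z up along the tube. It starts on the organiser's deck.
- scraper: Loose flat double-ended scraper standing on its long edge on the bench: a steel blade 146 (x) x 5 (y) x 34 mm (z, tall) with a red grip 14 mm thick (y), 70 mm long, over its middle, as tall as the blade; both ends alike; 0.14 kg. Origin at the middle of its lower edge.
- mat: Fixed black ribbed rubber mat on the bench, 120 x 120 mm, 4 mm thick; origin at the centre of its underside.
- turntable: Fixed small grey turntable, 116 mm across, 24 mm tall, that turns freely; origin at the centre of its underside; the jar stands on it.
- jar: Translucent jar of rubber washers with a white twist cap, 72 mm across, 102 mm tall, loose on the turntable; origin at the centre of its underside. Leave alone.
- valve: Loose chrome angle valve standing upright on its round foot, 90 mm tall, about 70 mm across overall; origin under its stem. Leave alone.
- flush_button: Loose black plastic flush button, a disc 80 mm across and 26 mm tall; origin at the centre of its underside. Leave alone.
- wrench: Loose pipe wrench with a red handle lying flat along its y axis, 200 mm long, 50 mm wide, 18 mm tall; origin at its middle on the bench. Leave alone.
There are look-alikes about, which are no part of the job. Leave any turquoise look-alike of the scraper alone.

How it is judged:
By the outcome, as a careful person would: the job done as asked, in the order asked, and still so for the second after the job is handed in, with the robot touching nothing.
It also fails if it takes over 72 s, if anything falls off the work surface, if the arm or the gripper's body presses on something with over 40 N, if the wrist force passes 120 N, or if a joint passes its speed limit or range.

### The arm

A 6-joint arm with a two-finger parallel gripper is mounted at the origin on the work surface. World frame = base frame: x ahead of the robot, y to its left, z up, the work surface at z = 0. Lengths are in m, angles in rad, forces in N, time in s.
With the tool pointing down it reaches from about 0.35 to 0.775 m from the base axis. Payload 5.5 kg.
Tool frame: the origin (TCP) lies midway between the tips of the shut fingers; the grasp point (between the pads) lies 19 mm behind it; z points along the fingers, y is the line along which they close (so a half turn about z gives the same grasp; the last joint's range is limited). The gripper opens to 85 mm and grips with 20 to 120 N. Pads are 22 mm wide; open, the fingers measure 114 mm over their backs; the gripper's body (76 mm by 85 mm) begins 54 mm behind the grasp point. The pads swing forward as they close: fully open they stand 13 mm farther back than shut.
Start: joints at [-1.257, 0.313, 0.046, 1.304, 0, 1.431], TCP at [0.252, -0.517, 0.231] pointing down, gripper open.
Joint ranges: [-2.76, 2.76], [-0.86, 1.69], [-1.03, 1.26], [-2.2, 2.34], [-1.47, 1.5], [-3.14, 3.14]. Speed limits (rad/s): [2.57, 2.57, 3.14, 3.14, 3.14, 3.14].

### API

Orientations are given as a unit quaternion [w, x, y, z].
In Python, from workcell import get_state, read_camera, camera_info, hand_in, recognise gives the robot as it stands.
- The arm moves only by the tool arm_command, never from a script. Its argument "moves" is one flat list of numbers, 7 for each row, row after row: the opening, from -1 (shut) to 1 (fully open), then the shift along the tool's x, y, z in mm, then the turn, a rotation vector about the tool's x, y, z in rad. A call has 1 to 8 rows; each row shifts and turns the commanded pose from where the row before left it, along the tool's axes as they then stand; what a row does not reach is not made up. A row lasts 1/8 s, in which the tool goes at most 62.5 mm and 10.7 degrees, less where a joint would pass 70% of its speed; a pose out of reach is approached as far as the arm can. A call with a gripper value outside its range is refused whole. The fingers move at their own pace and stop on an object; "newtons" is the grip in N (left out, the last holds). Time passes only in rows, so rows that do not move let the fingers close. It gives the time, the measured TCP pose, the force, the opening and the grip force at its end, in the units of the state.
- get_state(): the state, without advancing time (a new reading comes with each control period).
- read_camera(name): name is "side" or "top"; returns (picture, depth): 480x640x3 uint8, blue, green, red; 480x640 float32, m along the optical axis (not along the pixel's ray), 0 where there is no reading.
- camera_info(name): a dict with "fovy" (degrees; the focal length in pixels is half the picture's height over the tangent of half this angle, whatever the lens; pixels are square), "cx", "cy" (the principal point, pixels), "eye" and "orientation" of the camera in the world. Camera axes: x right, y down, z forward; pixel columns grow to the right and rows downward; lengths in m; the calibration is good to about 2 mm. A picture is of the moment at which its call begins. camera_info takes no time and is no camera call.
- hand_in(): hands the job in; it is judged then, once.
Trained networks look in the newest picture that a camera, given by its name, has taken for a name from the list of things; names that differ only in an ending like _2 or _b are one class to them, and where a whole thing is asked for, a point or a joint stands for the part that bears it (a point fixed in the world has none). Each returns a list of dicts, best first, with "confidence" (0 to 1); they miss things now and then, are a little off and sometimes report something else, mostly with a low value. They report only what shows in the picture. A call takes as long as a camera call. They do not tell look-alikes from the thing itself.
- recognise(camera, label): "point" ([column, row] in pixels, amid what is visible of it).
The state is a dict: "clock": time; "joint_pos": joint angles; "qvel": joint speeds; "tau": joint torques, N m; "tcp_pos": TCP position; "orientation": TCP orientation; "wrist_force": force on the tool from outside, world axes, zero at the start; "ft_torque": the same for the moment, N m; "finger_gap": finger opening in m; "grip_force": force on a finger pad.
Only numpy, scipy, OpenCV 4.12 (cv2) and the standard library are available. Lean on these libraries where they do the work, as an engineer would, in place of code of your own. Each camera call takes 0.05 s, during which the arm holds its last target. There are 200 camera calls.

## Working session

There is one attempt and no reset: what is moved stays moved. The work goes in short steps, Python scripts to look and compute and a tool call to move; the robot and the scene stay as the last step left them, time stands still between calls to the robot, and variables do not carry over. Pictures are saved under pics/ and viewed, at most 10 in all, crops included, and the job is handed in when it is done.

Besides the shell and the picture viewer there is one more tool, called after ">>>" by a JSON object that holds its "op" and its "data", one argument or row to a line. arm_command: Moves the arm, as the interface text tells. Its arguments: {"type":"object","properties":{"moves":{"type":"array"},"newtons":{"type":"number"}},"required":["moves"]}

```bash
mkdir -p pics
cat > h.py <<'E'
import numpy as np, cv2
from workcell import *
from scipy.spatial.transform import Rotation as R
def cam(n):
    i=camera_info(n); q=i["orientation"]; f=240/np.tan(np.radians(i["fovy"])/2)
    return i,f,R.from_quat([q[1],q[2],q[3],q[0]]).as_matrix(),np.array(i["eye"])
def cloud(n,d):
    i,f,M,e=cam(n); v,u=np.mgrid[0:480,0:640]
    P=np.stack([(u-i["cx"])/f*d,(v-i["cy"])/f*d,d],-1)@M.T+e
    P[d<=0]=np.nan; return P
def proj(n,p):
    i,f,M,e=cam(n); c=(np.asarray(p)-e)@M; return c[...,0]/c[...,2]*f+i["cx"],c[...,1]/c[...,2]*f+i["cy"]
E
python3 - <<'E'
from h import *
for n in("top","side"):
    p,d=read_camera(n); cv2.imwrite(f"pics/{n}0.png",p); np.save(f"{n}0.npy",d); P=cloud(n,d)
    print(n,camera_info(n))
    for l in["organiser","cover","coupling","scraper","mat","turntable","jar","valve","flush_button","wrench"]:
        for r in recognise(n,l):
            u,v=map(int,r["point"]); print(l,round(r["confidence"],2),u,v,P[v,u].round(3))
print(get_state())
E
```

```text
top {'fovy': 43.230003554085755, 'cx': 325.82130449381606, 'cy': 234.46662950859448, 'eye': array([0.15852707, 0.06836849, 1.63671614]), 'orientation': array([ 0.07110645, -0.67292277,  0.73248941, -0.07468656])}
organiser 0.92 332 204 [0.572 0.023 0.055]
cover 0.96 348 193 [ 0.592 -0.022  0.078]
cover 0.29 161 248 [0.495 0.493 0.029]
coupling 0.82 311 218 [0.54  0.082 0.046]
coupling 0.39 349 195 [ 0.589 -0.025  0.07 ]
scraper 0.95 120 315 [0.324 0.606 0.03 ]
scraper 0.56 196 313 [0.313 0.405 0.029]
scraper 0.49 227 256 [0.457 0.315 0.036]
mat 0.81 438 243 [ 0.45  -0.259  0.006]
turntable 0.57 454 172 [ 0.639 -0.322  0.033]
turntable 0.23 447 153 [ 0.666 -0.288  0.123]
jar 0.65 447 157 [ 0.655 -0.287  0.122]
valve 0.76 225 180 [0.653 0.302 0.088]
valve 0.44 229 257 [0.454 0.31  0.037]
flush_button 0.62 160 248 [0.495 0.494 0.033]
wrench 0.7 529 229 [ 0.465 -0.509  0.016]
side {'fovy': 52.756700347848955, 'cx': 317.56214089435446, 'cy': 231.51607930360134, 'eye': array([0.00132586, 0.97840168, 0.87997422]), 'orientation': array([ 0.11435958, -0.20885839,  0.87130875, -0.42909338])}
o
[... 743 characters left out ...]
7]
{'clock': 1.1, 'joint_pos': array([-1.25658454e+00,  3.13203306e-01,  4.61118346e-02,  1.30359336e+00,
        2.10897477e-05,  1.43120782e+00]), 'qvel': array([ 0.00039903,  0.00024592,  0.00043282, -0.00056969, -0.00071154,
       -0.00145473]), 'tau': array([-6.56487573e-04, -4.80486345e+01,  2.98813444e+01,  5.10820846e-04,
       -3.44559057e-04,  1.37903112e-05]), 'tcp_pos': array([ 0.25208974, -0.51684972,  0.23132615]), 'orientation': array([5.46147900e-05, 9.74368411e-01, 2.24958210e-01, 1.53658568e-05]), 'wrist_force': array([ 0.48465278, -0.41396235, -0.23216414]), 'ft_torque': array([-0.03174764,  0.05023444,  0.08737102]), 'grip_force': 0.0, 'finger_gap': 0.08509083437398045}
```

View pics/top0.png

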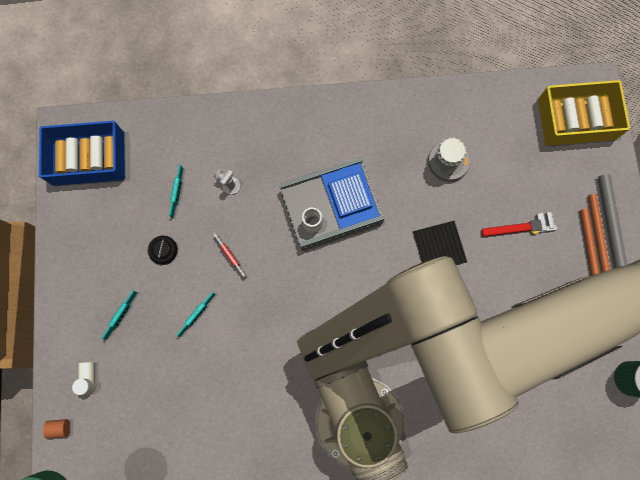

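View pics/side0.png

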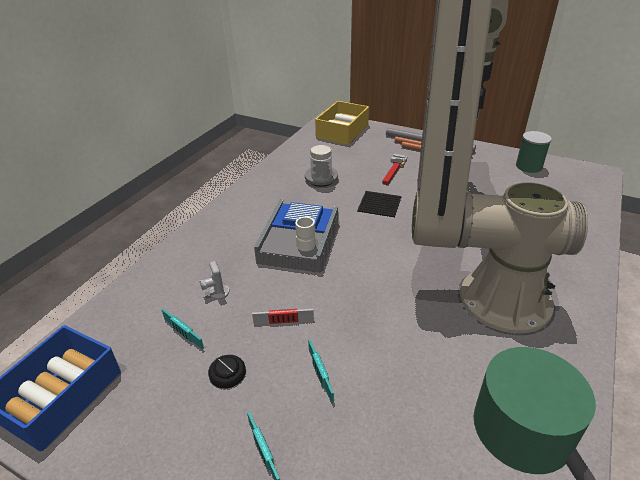

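The top view shows the organiser at about (332,205), with the cover home at (350,194) and the coupling on the deck at (311,218). The red scraper is at (229,256) and the mat at (440,243). The other scraper shapes are turquoise. The side view agrees.

```bash
cat > m.py <<'E'
from h import *
def rect(P,m):
    q=P[m][:,:2].astype(np.float32); r=cv2.minAreaRect(q*1000); b=cv2.boxPoints(r)
    return len(q),np.round(r[0],1),np.round(r[1],1),round(r[2],1),P[m].mean(0).round(4)
if __name__=="__main__":
  for n in("top","side"):
    p=cv2.imread(f"pics/{n}0.png").astype(int); P=cloud(n,np.load(f"{n}0.npy")); B,G,Rr=p[...,0],p[...,1],p[...,2]
    x,y,z=P[...,0],P[...,1],P[...,2]
    box=lambda cx,cy,w:(abs(x-cx)<w)&(abs(y-cy)<w)
    tab=box(.45,.15,.05)|box(.45,-.13,.03); print(n,"table z",np.nanmedian(z[tab&(z<.02)]))
    print("org",rect(P,box(.57,.03,.19)&(z>.03)&(z<.075)))
    print("blue",rect(P,box(.57,.03,.19)&(B>Rr+50)&(z>.03)))
    print("pad",rect(P,box(.59,-.03,.1)&(z>.062)&(z<.08)))
    m=box(.57,.03,.19)&(z>.05)&(z<.066)&(abs(B-Rr)<25); print("rails",rect(P,m))
    m=box(.54,.08,.08)&(z>.085); print("coup",rect(P,m),np.nanpercentile(z[m],[5,50,95]))
    print("scr",rect(P,box(.46,.31,.1)&(z>.012)), "top",rect(P,box(.46,.31,.1)&(z>.028)))
    m=box(.46,.31,.1)&(z>.012)&(Rr>G+70)&(Rr>B+70);print("grip",rect(P,m))
    print("mat",rect(P,box(.45,-.26,.11)&(p.sum(-1)<150)&(z<.03)))
    print("jar",rect(P,box(.65,-.29,.09)&(z>.09)),"valve",rect(P,box(.65,.31,.08)&(z>.02)))
E
python3 m.py
```

```text
top table z -0.0007144206897136129
org (5685, array([578. ,  24.5]), array([188.9, 242.1]), 14.0, array([0.5775, 0.024 , 0.0537]))
blue (1924, array([592.6, -29. ]), array([162.2, 116.5]), 13.9, array([ 0.5896, -0.0269,  0.0591]))
pad (1353, array([585.1,  -2.1]), array([183.5, 178.1]), 14.0, array([ 0.5898, -0.0248,  0.0686]))
rails (1142, array([578.7,  25.4]), array([187.3, 235.5]), 14.1, array([0.5731, 0.0374, 0.0576]))
coup (233, array([524.1,  80. ]), array([48.9, 52.4]), 85.7, array([0.5243, 0.0809, 0.1131])) [0.08812246 0.11825858 0.12944707]
scr (216, array([440.2, 289.7]), array([137.1, 170.8]), 85.0, array([0.457 , 0.3107, 0.0322])) top (183, array([437.9, 313.5]), array([ 88.3, 162.8]), 84.4, array([0.459 , 0.3119, 0.0342]))
grip (87, array([461.6, 310.5]), array([65. , 13.2]), 31.6, array([0.4615, 0.3101, 0.0334]))
mat (1479, array([ 440.6, -262.9]), array([120.6, 120.6]), 10.0, array([ 0.451 , -0.2642,  0.0033]))
jar (664, array([ 671.6, -300.7]), array([70.1, 72.5]), 39.7, array([ 0.6677, -0.2978,  0.1209])) valve (246, array([668.3, 313.1]), array([56.6, 45. ]), 69.1,
[... 462 characters left out ...]
 (381, array([523.4,  85.1]), array([49.7, 54.9]), 49.4, array([0.5215, 0.0878, 0.1105])) [0.09047094 0.11188102 0.12548729]
scr (558, array([438.5, 317.2]), array([ 89. , 164.2]), 85.2, array([0.4576, 0.3171, 0.0259])) top (261, array([438.5, 316.9]), array([ 87.6, 162.1]), 85.8, array([0.4584, 0.3163, 0.0325]))
grip (100, array([460. , 313.6]), array([66.7, 15.9]), 31.9, array([0.4601, 0.3141, 0.033 ]))
mat (787, array([ 440.2, -258. ]), array([119.2, 127.3]), 9.4, array([ 0.4388, -0.2546,  0.0028]))
jar (366, array([ 672.3, -294.8]), array([71.9, 72.7]), 51.1, array([ 0.6663, -0.2857,  0.1146])) valve (360, array([674.2, 312. ]), array([54.4, 48.2]), 38.6, array([0.6631, 0.3142, 0.058 ]))
```

>>> {"op": "arm_command", "data": {
  "moves": [1,0,0,0,0,0,-0.183,1,0,0,0,0,0,-0.183,1,0,0,0,0,0,-0.183,1,0,0,0,0,0,-0.183,1,0,0,0,0,0,-0.183,1,0,0,0,0,0,-0.183,1,0,0,0,0,0,-0.183,1,0,0,0,0,0,-0.183],
  "newtons": 40
}}

```text
clock: 2.1
tcp_pos: [0.2521, -0.5169, 0.2313]
orientation: [0.0, 0.572, 0.82, -0.0]
wrist_force: [-0.3, 0.5, -0.1]
finger_gap: 0.0852
grip_force: 0.0
```

>>> {"op": "arm_command", "data": {
  "moves": [1,0,0,0,0,0,-0.183,1,0,0,0,0,0,-0.183,1,0,0,0,0,0,-0.183,1,0,0,0,0,0,-0.183,1,0,0,0,0,0,-0.183,1,0,0,0,0,0,-0.183,1,0,0,0,0,0,-0.183,1,0,0,0,0,0,-0.183]
}}

```text
clock: 3.1
tcp_pos: [0.2521, -0.5168, 0.2313]
orientation: [-0.0, -0.123, 0.992, -0.0]
wrist_force: [0.5, 0.2, -0.9]
finger_gap: 0.0855
grip_force: 0.0
```

```bash
cat > s.py <<'E'
from h import *
C=np.array([.578,.027]); TH=np.radians(14.)
X=np.array([np.cos(TH),np.sin(TH)]); Y=np.array([-np.sin(TH),np.cos(TH)])
def org(p): d=np.asarray(p)[...,:2]-C; return np.stack([d@X,d@Y],-1)
def st():
    s=get_state(); q=s["orientation"]; M=R.from_quat([q[1],q[2],q[3],q[0]]).as_matrix()
    print("t",s["clock"],"tcp",s["tcp_pos"].round(4),"org",(org(s["tcp_pos"])*1000).round(1),"yaw",np.degrees(np.arctan2(M[1,0],M[0,0])).round(2),"tilt",M[:,2].round(3),"gap",round(s["finger_gap"],4),s["grip_force"],"q",s["joint_pos"].round(2),"F",s["wrist_force"].round(1))
    return s,M
def to(p):  # tool-frame shift to world point
    s,M=st(); print("shift mm",(M.T@(np.array(p)-s["tcp_pos"])*1000).round(1))
E
python3 - <<'E'
from s import *
from scipy.optimize import least_squares
to([.524,.081,.231])
for n in("top","side"):
    P=cloud(n,np.load(f"{n}0.npy")); x,y,z=P[...,0],P[...,1],P[...,2]
    m=(abs(x-.524)<.05)&(abs(y-.083)<.05)&(z>.117); q=P[m]
    r=least_squares(lambda a:np.clip(abs(np.hypot(q[:,0]-a[0],q[:,1]-a[1])-.024)-.003,0,1),[.524,.083],loss="soft_l1",f_scale=.002)
    print(n,m.sum(),r.x,org(r.x))
    p=cv2.imread(f"pics/{n}0.png").astype(int)
    m=(abs(x-.46)<.1)&(abs(y-.31)<.1)&(z>.024)&(np.hypot(x-.4605,y-.312)<.085)&~((p[...,1]>p[...,2]+30))
    q=P[m][:,:2]; c=q.mean(0); v=np.linalg.svd(q-c)[2][0]; t=(q-c)@v
    print("scr",m.sum(),c,(np.degrees(np.arctan2(v[1],v[0]))%180).round(2),"ends",c+v*t.min(),c+v*t.max(),"mid",c+v*(t.min()+t.max())/2,np.ptp(t))
E
```

```text
t 3.1 tcp [ 0.2521 -0.5168  0.2313] org [-447.8 -448.8] yaw -165.89 tilt [ 0. -0. -1.] gap 0.0855 0.0 q [-1.26  0.31  0.05  1.3  -0.   -1.5 ] F [ 0.5  0.2 -0.9]
shift mm [-4.095e+02  5.135e+02  3.000e-01]
top 123 [0.52412358 0.08055223] [-0.0393206   0.06499538]
scr 195 [0.46108925 0.31073167] 31.4 ends [0.52386815 0.34905754] [0.39929392 0.27300626] mid [0.46158103 0.3110319 ] 0.14595387867464715
side 130 [0.52304336 0.0843007 ] [-0.0394619   0.06889384]
scr 333 [0.46076213 0.31600515] 31.4 ends [0.39798438 0.27768598] [0.52212662 0.35346167] mid [0.4600555  0.31557383] 0.1454415721042505
```

>>> {"op": "arm_command", "data": {
  "moves": [1,-25.6,32.2,0,0,0,0,1,-25.6,32.2,0,0,0,0,1,-25.6,32.2,0,0,0,0,1,-25.6,32.2,0,0,0,0,1,-25.6,32.2,0,0,0,0,1,-25.6,32.2,0,0,0,0,1,-25.6,32.2,0,0,0,0,1,-25.6,32.2,0,0,0,0]
}}

```text
clock: 4.1
tcp_pos: [0.3902, -0.2168, 0.2315]
orientation: [0.0, -0.12, 0.993, -0.0]
wrist_force: [0.7, -0.4, 0.6]
finger_gap: 0.0853
grip_force: 0.0
```

>>> {"op": "arm_command", "data": {
  "moves": [1,-25.6,32.2,0,0,0,0,1,-25.6,32.2,0,0,0,0,1,-25.6,32.2,0,0,0,0,1,-25.6,32.2,0,0,0,0,1,-25.6,32.2,0,0,0,0,1,-25.6,32.2,0,0,0,0,1,-25.6,32.2,0,0,0,0,1,-25.6,32.2,0,0,0,0]
}}

```text
clock: 5.1
tcp_pos: [0.5279, 0.0823, 0.2314]
orientation: [0.0, -0.12, 0.993, -0.0]
wrist_force: [1.0, -0.2, 0.8]
finger_gap: 0.0856
grip_force: 0.0
```

```bash
python3 -c "
from s import *
to([.5235,.0825,.092])"
```

```text
t 5.1 tcp [0.5279 0.0823 0.2314] org [-35.3  65.8] yaw -166.23 tilt [ 0. -0. -1.] gap 0.0856 0.0 q [ 0.    0.23 -0.06  1.28 -0.   -0.24] F [ 1.  -0.2  0.8]
shift mm [  4.3   1.2 139.4]
```

>>> {"op": "arm_command", "data": {
  "moves": [1,4.3,1.2,40,0,0,0.004,1,0,0,40,0,0,0,1,0,0,35,0,0,0,1,0,0,24,0,0,0,0,0,0,0,0,0,0,0,-0.5,0,0,0,0,0,0,-0.5,0,0,0,0,0,0,-0.5,0,0,0,0,0,0],
  "newtons": 40
}}

```text
schema error: expected a multiple of 7 numbers
```

>>> {"op": "arm_command", "data": {
  "moves": [-0.5,0,0,0,0,0,0,-0.5,0,0,0,0,0,0]
}}

```text
clock: 5.35
tcp_pos: [0.527, 0.0809, 0.2311]
orientation: [-0.0, -0.12, 0.993, -0.0]
wrist_force: [0.1, -0.6, 0.1]
finger_gap: 0.0516
grip_force: 0.0
```

>>> {"op": "arm_command", "data": {
  "moves": [1,0,0,0,0,0,0,1,0,0,0,0,0,0,1,0,0,0,0,0,0]
}}

```text
clock: 5.72
tcp_pos: [0.5273, 0.0804, 0.2315]
orientation: [0.0, -0.119, 0.993, -0.0]
wrist_force: [0.3, -0.6, -0.0]
finger_gap: 0.0854
grip_force: 0.0
```

```bash
python3 -c "
from s import *
to([.5235,.0825,.092])"
```

```text
t 5.725 tcp [0.5273 0.0804 0.2315] org [-36.3  64.1] yaw -166.3 tilt [ 0. -0. -1.] gap 0.0854 0.0 q [ 0.    0.23 -0.06  1.28 -0.   -0.24] F [ 0.3 -0.6 -0. ]
shift mm [  3.2   3.  139.5]
```

>>> {"op": "arm_command", "data": {
  "moves": [1,3.2,3,40,0,0,-0.005,1,0,0,40,0,0,0,1,0,0,35,0,0,0,1,0,0,24,0,0,0,1,0,0,0,0,0,0,-0.5,0,0,0,0,0,0,-0.5,0,0,0,0,0,0,-0.5,0,0,0,0,0,0],
  "newtons": 40
}}

```text
clock: 6.72
tcp_pos: [0.525, 0.0828, 0.0941]
orientation: [0.002, -0.122, 0.993, -0.001]
wrist_force: [0.3, -2.0, 6.5]
finger_gap: 0.0501
grip_force: 41.1
```

>>> {"op": "arm_command", "data": {
  "moves": [-0.5,0,0,0,0,0,0,-0.5,0,0,0,0,0,0]
}}

```text
clock: 6.98
tcp_pos: [0.525, 0.0828, 0.0941]
orientation: [0.002, -0.122, 0.993, -0.001]
wrist_force: [-0.4, -2.1, 6.3]
finger_gap: 0.05
grip_force: 41.1
```

```bash
python3 -c "
from s import *
st()"
```

```text
t 6.975 tcp [0.525  0.0828 0.0941] org [-38.  67.] yaw -165.96 tilt [ 0.004 -0.001 -1.   ] gap 0.05 41.13943837874103 q [ 0.01  0.31 -0.31  0.95 -0.   -0.24] F [-0.4 -2.1  6.3]
```

>>> {"op": "arm_command", "data": {
  "moves": [-0.5,0,0,-15,0,0,0,-0.5,0,0,-25,0,0,0,-0.5,0,0,-25,0,0,0,-0.5,0,0,0,0,0,0]
}}

```text
clock: 7.48
tcp_pos: [0.5252, 0.0833, 0.1598]
orientation: [0.002, -0.122, 0.992, -0.0]
wrist_force: [0.4, 0.1, -0.9]
finger_gap: 0.05
grip_force: 41.7
```

```bash
python3 -c "
from s import *
to([.4405,-.261,.159])"
```

```text
t 7.475 tcp [0.5252 0.0833 0.1598] org [-37.7  67.4] yaw -165.94 tilt [ 0.005  0.    -1.   ] gap 0.05 41.72618745127693 q [ 0.01  0.26 -0.21  1.1   0.   -0.24] F [ 0.4  0.1 -0.9]
shift mm [ 165.8 -313.4    0.4]
```

>>> {"op": "arm_command", "data": {
  "moves": [-0.5,12,-22,0,0,0,0,-0.5,20,-38,0,0,0,0,-0.5,24,-46,0,0,0,0,-0.5,26,-50,0,0,0,0,-0.5,26,-50,0,0,0,0,-0.5,26,-48,0,0,0,0,-0.5,20,-38,0,0,0,0,-0.5,12,-21.5,0,0,0,0]
}}

```text
clock: 8.48
tcp_pos: [0.4374, -0.263, 0.1563]
orientation: [-0.0, -0.121, 0.993, 0.0]
wrist_force: [0.3, 0.0, -0.9]
finger_gap: 0.0498
grip_force: 41.9
```

>>> {"op": "arm_command", "data": {
  "moves": [-0.5,0,0,20,0,0,0,-0.5,0,0,25,0,0,0,-0.5,0,0,25,0,0,0,-0.5,0,0,15,0,0,0,-0.5,0,0,10,0,0,0,-0.5,0,0,0,0,0,0]
}}

```text
clock: 9.22
tcp_pos: [0.4383, -0.261, 0.0618]
orientation: [-0.0, -0.122, 0.992, 0.0]
wrist_force: [-1.5, -0.2, -1.5]
finger_gap: 0.0499
grip_force: 41.9
```

```bash
python3 -c "
from s import *
to([.4405,-.261,.0525])
p,d=read_camera('top'); q,e=read_camera('side')
cv2.imwrite('pics/c1.png',np.hstack([cv2.resize(p[180:330,340:500],None,fx=2.5,fy=2.5),cv2.resize(q[130:280,300:460],None,fx=2.5,fy=2.5)]))"
```

```text
t 9.225 tcp [ 0.4383 -0.261   0.0618] org [-205.2 -245.6] yaw -165.94 tilt [-0.001  0.001 -1.   ] gap 0.0499 41.87333673471585 q [-0.69  0.31 -0.4   0.86 -0.   -0.94] F [-1.5 -0.2 -1.5]
shift mm [-2.1 -0.6  9.3]
```

View pics/c1.png

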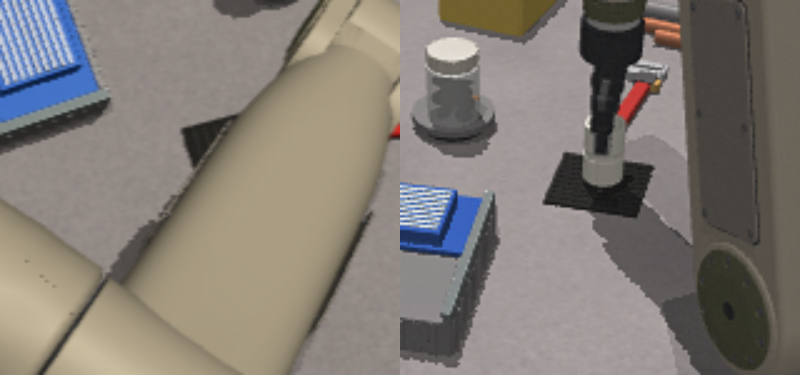

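The side crop shows the coupling upright at (605,155), held over the middle of the mat. I'll lower it until it touches.

>>> {"op": "arm_command", "data": {
  "moves": [-0.5,-2,0,5,0,0,0,-0.5,0,0,3,0,0,0,-0.5,0,0,1,0,0,0,-0.5,0,0,0,0,0,0]
}}

```text
clock: 9.82
tcp_pos: [0.4405, -0.2608, 0.0533]
orientation: [-0.0, -0.122, 0.992, -0.0]
wrist_force: [0.3, 0.4, -1.4]
finger_gap: 0.0494
grip_force: 41.9
```

>>> {"op": "arm_command", "data": {
  "moves": [-0.5,0,0,1,0,0,0,-0.5,0,0,0,0,0,0]
}}

```text
clock: 10.07
tcp_pos: [0.4405, -0.2608, 0.0523]
orientation: [0.0, -0.122, 0.992, -0.0]
wrist_force: [-0.8, 0.7, -1.0]
finger_gap: 0.0495
grip_force: 41.9
```

>>> {"op": "arm_command", "data": {
  "moves": [-0.5,0,0,1,0,0,0,-0.5,0,0,0,0,0,0]
}}

```text
clock: 10.32
tcp_pos: [0.441, -0.2609, 0.0521]
orientation: [0.001, -0.122, 0.992, -0.0]
wrist_force: [-0.3, 1.5, 5.7]
finger_gap: 0.0499
grip_force: 41.9
```

>>> {"op": "arm_command", "data": {
  "moves": [-0.2,0,0,0,0,0,0,0.3,0,0,0,0,0,0,0.9,0,0,0,0,0,0,0.9,0,0,0,0,0,0,0.9,0,0,-15,0,0,0,0.9,0,0,-30,0,0,0,0.9,0,0,-40,0,0,0,0.9,0,0,-20,0,0,0]
}}

```text
clock: 11.32
tcp_pos: [0.4415, -0.2616, 0.1597]
orientation: [0.001, -0.122, 0.992, -0.001]
wrist_force: [0.1, 0.1, 0.1]
finger_gap: 0.0812
grip_force: 0.0
```

```bash
python3 -c "
from s import *
to([.6143,-.1185,.061])"
```

```text
t 11.325 tcp [ 0.4415 -0.2616  0.1597] org [-202.3 -247. ] yaw -165.95 tilt [ 0.003 -0.003 -1.   ] gap 0.0812 0.0 q [-0.69  0.23 -0.25  1.09 -0.   -0.94] F [0.1 0.1 0.1]
shift mm [-202.1   97.2   98.8]
```

>>> {"op": "arm_command", "data": {
  "moves": [-1,-30,14,0,0,0,0,-1,-45,22,0,0,0,0,-1,-48,23,0,0,0,0,-1,-45,22,0,0,0,0,-1,-34,16,20,0,0,0,-1,0,0,38,0,0,0,-1,0,0,38,0,0,0,-1,0,0,2,0,0,0]
}}

```text
clock: 12.32
tcp_pos: [0.6106, -0.1167, 0.0561]
orientation: [-0.003, -0.122, 0.992, 0.001]
wrist_force: [-0.8, 0.1, 0.4]
finger_gap: -0.0004
grip_force: 0.0
```

```bash
python3 -c "
from s import *
st()
q,e=read_camera('side')
P=cloud('side',e); x,y,z=P[...,0],P[...,1],P[...,2]
m=(abs(x-.44)<.06)&(abs(y+.26)<.06)&(z>.02); print('coupling',m.sum(),np.nanmedian(P[m],0),np.nanmax(z[m]))
a=cv2.resize(q[120:260,250:440],None,fx=4,fy=4); cv2.imwrite('pics/c2.png',a)"
```

```text
t 12.325 tcp [ 0.6106 -0.1167  0.0561] org [  -3.1 -147.3] yaw -165.93 tilt [-0.006  0.002 -1.   ] gap -0.0004 0.0 q [-0.32  0.51 -0.1   0.97 -0.   -0.56] F [-0.8  0.1  0.4]
coupling 386 [ 0.43651644 -0.24288602  0.06246921] 0.08587727263429945
```

View pics/c2.png

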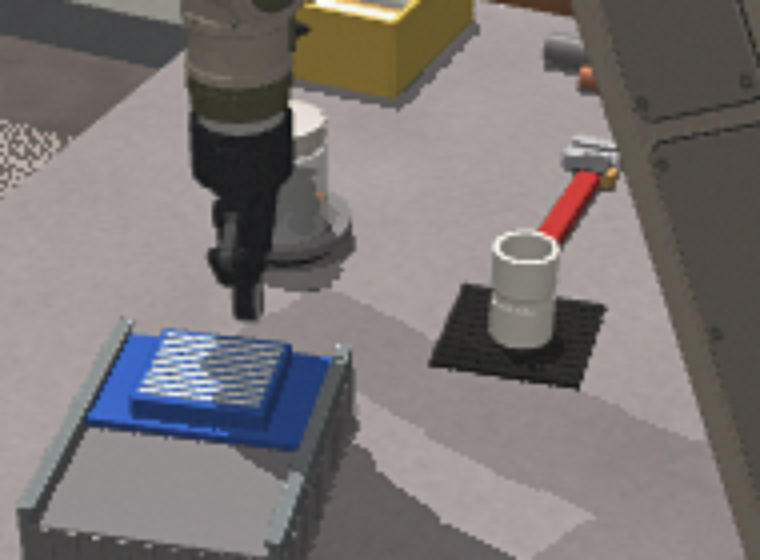

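The coupling stands upright on the mat at (525,290), and the shut fingers are behind the pad at (245,310). I'll push the cover open now.

>>> {"op": "arm_command", "data": {
  "moves": [-1,-3,8,-4,0,0,0,-1,0,12,0,0,0,0,-1,0,15,0,0,0,0,-1,0,20,0,0,0,0,-1,0,22,0,0,0,0,-1,0,22,0,0,0,0,-1,0,20,0,0,0,0,-1,0,10,0,0,0,0]
}}

```text
clock: 13.38
tcp_pos: [0.5844, 0.0098, 0.0625]
orientation: [0.0, -0.123, 0.992, -0.0]
wrist_force: [0.8, -3.1, 3.1]
finger_gap: 0.0
grip_force: 2.3
```

```bash
python3 -c "
from s import *
st()"
```

```text
t 13.375 tcp [0.5844 0.0098 0.0625] org [  2.  -18.2] yaw -165.87 tilt [ 0.001 -0.    -1.   ] gap 0.0 2.2644086368381977 q [-0.12  0.43 -0.21  0.93 -0.   -0.37] F [ 0.8 -3.1  3.1]
```

>>> {"op": "arm_command", "data": {
  "moves": [-1,0,8,0,0,0,0,-1,0,4,0,0,0,0,-1,0,0,0,0,0,0]
}}

```text
clock: 13.75
tcp_pos: [0.5817, 0.0204, 0.0625]
orientation: [0.0, -0.122, 0.992, 0.001]
wrist_force: [1.2, -0.1, 5.2]
finger_gap: -0.0
grip_force: 3.0
```

>>> {"op": "arm_command", "data": {
  "moves": [-1,0,3,0,0,0,0,-1,0,0,0,0,0,0]
}}

```text
clock: 14.0
tcp_pos: [0.5812, 0.0226, 0.0625]
orientation: [0.0, -0.122, 0.993, 0.0]
wrist_force: [1.6, -0.8, 5.4]
finger_gap: 0.0
grip_force: 3.5
```

```bash
python3 -c "
from s import *
st()"
```

```text
t 14.0 tcp [0.5812 0.0226 0.0625] org [ 2. -5.] yaw -165.98 tilt [ 0.  0. -1.] gap 0.0 3.535950549849076 q [-0.1   0.43 -0.22  0.93  0.   -0.34] F [ 1.6 -0.8  5.4]
```

>>> {"op": "arm_command", "data": {
  "moves": [-1,0,3,0,0,0,0,-1,0,0,0,0,0,0]
}}

```text
clock: 14.25
tcp_pos: [0.5804, 0.0254, 0.0625]
orientation: [0.0, -0.122, 0.993, 0.0]
wrist_force: [0.4, -1.9, 4.2]
finger_gap: -0.0001
grip_force: 3.6
```

>>> {"op": "arm_command", "data": {
  "moves": [-1,0,3,0,0,0,0,-1,0,0,0,0,0,0]
}}

```text
clock: 14.5
tcp_pos: [0.5798, 0.0281, 0.0625]
orientation: [0.0, -0.122, 0.993, -0.0]
wrist_force: [1.4, -2.3, 5.4]
finger_gap: -0.0
grip_force: 3.9
```

>>> {"op": "arm_command", "data": {
  "moves": [-1,0,3,0,0,0,0,-1,0,0,0,0,0,0]
}}

```text
clock: 14.75
tcp_pos: [0.5797, 0.0283, 0.0625]
orientation: [0.0, -0.121, 0.993, -0.003]
wrist_force: [2.7, -11.4, 4.4]
finger_gap: -0.0001
grip_force: 7.2
```

>>> {"op": "arm_command", "data": {
  "moves": [-1,0,2,0,0,0,0,-1,0,0,0,0,0,0]
}}

```text
clock: 15.0
tcp_pos: [0.5797, 0.0284, 0.0626]
orientation: [0.0, -0.12, 0.993, -0.005]
wrist_force: [3.1, -15.8, 2.4]
finger_gap: 0.0004
grip_force: 9.6
```

```bash
python3 -c "
from s import *
st()
q,e=read_camera('side'); q=q.astype(int)
P=cloud('side',e)
m=(q[...,0]>q[...,2]+50)&(np.hypot(P[...,0]-.578,P[...,1]-.03)<.2)&(P[...,2]>.03)
o=org(P[m]); print(np.percentile(o,[1,50,99],axis=0))
cv2.imwrite('pics/c3.png',cv2.resize(q[170:290,220:380].astype(np.uint8),None,fx=4,fy=4))"
```

```text
t 15.0 tcp [0.5797 0.0284 0.0626] org [2. 1.] yaw -166.18 tilt [ 0.002 -0.009 -1.   ] gap 0.0004 9.604237207677215 q [-0.08  0.42 -0.22  0.92 -0.01 -0.33] F [  3.1 -15.8   2.4]
[[-0.07577863  0.00309627]
 [-0.00329105  0.08244772]
 [ 0.08020546  0.11371386]]
```

View pics/c3.png

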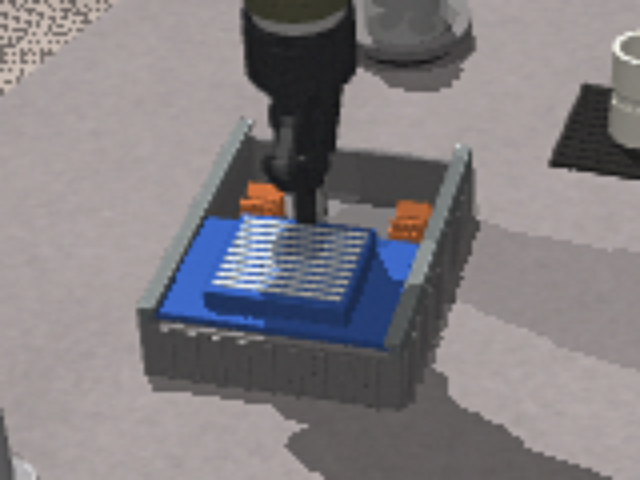

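The cover is fully open at its stop, and the orange cheeks are visible at (262,200) and (410,220). Next I back off, lift, and get the slot position from the camera.

>>> {"op": "arm_command", "data": {
  "moves": [-1,0,-12,0,0,0,0,-1,0,-5,-25,0,0,0,-1,0,0,-40,0,0,0,0,0,20,-35,0,0,-0.15,1,0,40,0,0,0,-0.15,1,0,50,0,0,0,0,1,0,0,0,0,0,0]
}}

```text
clock: 15.92
tcp_pos: [0.5329, 0.1184, 0.1612]
orientation: [-0.002, -0.271, 0.963, 0.001]
wrist_force: [1.0, 0.3, -0.1]
finger_gap: 0.0722
grip_force: 0.0
```

```bash
python3 -c "
from s import *
to([.4608,.3133,.06])
for n in ('side','top'):
  q,e=read_camera(n); np.save(n+'1.npy',e); cv2.imwrite('pics/%s1.png'%n,q); q=q.astype(int)
  P=cloud(n,e); B,G,r=q[...,0],q[...,1],q[...,2]
  m=(r>G+60)&(G>B+15)&(np.hypot(P[...,0]-.592,P[...,1]+.03)<.11)&(P[...,2]>.005)&(P[...,2]<.05)
  o=np.c_[org(P[m]),P[m][:,2]]*1000
  for s in (-1,1):
    k=o[o[:,0]*s>0]; print(n,s,len(k),np.percentile(k,[2,50,98],axis=0).round(1).tolist())
    for lo,hi in ((10,26),(26,33),(33,40)):
      kk=k[(k[:,2]>lo)&(k[:,2]<hi)]; 
      if len(kk): print(lo,np.sort(kk[:,1]).round(0).tolist())
"
```

```text
t 15.925 tcp [0.5329 0.1184 0.1612] org [-21.6  99.6] yaw -148.55 tilt [-0.005  0.001 -1.   ] gap 0.0722 0.0 q [ 0.07  0.29 -0.16  1.13  0.   -0.48] F [ 1.   0.3 -0.1]
shift mm [-40.5 203.5 101.8]
side -1 55 [[-68.9, -72.8, 23.8], [-56.7, -64.5, 29.5], [-44.3, -42.4, 36.6]]
10 [-67.0, -67.0, -65.0, -64.0, -46.0]
26 [-76.0, -73.0, -72.0, -71.0, -71.0, -71.0, -70.0, -69.0, -69.0, -69.0, -69.0, -68.0, -68.0, -67.0, -67.0, -66.0, -66.0, -65.0, -64.0, -64.0, -64.0, -64.0, -62.0, -62.0, -62.0, -61.0, -50.0, -50.0, -50.0, -49.0, -49.0, -49.0, -48.0, -48.0, -46.0, -44.0, -43.0, -43.0, -42.0, -39.0]
33 [-70.0, -69.0, -67.0, -67.0, -67.0, -66.0, -49.0, -49.0, -46.0, -42.0]
side 1 48 [[47.5, -70.3, 20.9], [57.5, -65.5, 30.8], [70.4, -42.6, 38.6]]
10 [-68.0, -67.0, -67.0, -67.0, -65.0, -64.0, -63.0, -54.0]
26 [-75.0, -70.0, -70.0, -70.0, -69.0, -69.0, -68.0, -68.0, -66.0, -66.0, -66.0, -66.0, -66.0, -66.0, -65.0, -65.0, -65.0, -65.0, -65.0, -64.0, -60.0, -52.0, -51.0, -49.0, -47.0]
33 [-70.0, -69.0, -69.0, -68.0, -67.0, -66.0, -65.0, -45.0, -44.0, -43.0, -43.0, -43.0, -43.0, -43.0, -42.0]
top -1
[... 426 characters left out ...]
-72.0, -72.0, -71.0, -71.0, -70.0, -70.0, -69.0, -69.0, -68.0, -53.0, -53.0, -52.0, -51.0, -51.0, -50.0, -49.0, -49.0, -49.0, -48.0, -48.0, -48.0, -46.0]
top 1 70 [[46.0, -77.0, 21.4], [59.3, -65.9, 31.1], [71.2, -46.0, 43.3]]
10 [-77.0, -77.0, -76.0, -74.0, -69.0, -67.0, -56.0, -52.0, -50.0, -48.0, -47.0, -47.0]
26 [-75.0, -74.0, -74.0, -73.0, -72.0, -72.0, -71.0, -71.0, -71.0, -70.0, -70.0, -69.0, -69.0, -69.0, -69.0, -68.0, -68.0, -67.0, -67.0, -66.0, -56.0, -55.0, -55.0, -54.0, -54.0, -54.0, -53.0, -53.0, -52.0, -51.0, -50.0, -50.0, -48.0, -48.0, -48.0, -46.0, -46.0]
33 [-74.0, -73.0, -73.0, -72.0, -71.0, -71.0, -70.0, -66.0, -52.0, -52.0, -51.0, -50.0, -49.0, -49.0, -48.0, -48.0, -46.0]
```

>>> {"op": "arm_command", "data": {
  "moves": [1,-10,50,0,0,0,0,1,-10,55,0,0,0,0,1,-10,50,0,0,0,0,1,-7,33,30,0,0,0,1,-3.5,15.5,40,0,0,0,1,0,0,20,0,0,0,1,0,0,0,0,0,0]
}}

```text
clock: 16.9
tcp_pos: [0.4642, 0.3096, 0.0699]
orientation: [-0.003, -0.269, 0.963, -0.0]
wrist_force: [0.1, -0.1, 0.5]
finger_gap: 0.0856
grip_force: 0.0
```

```bash
python3 -c "
from s import *
to([.4608,.3133,.006])
q,e=read_camera('side')
cv2.imwrite('pics/c4.png',cv2.resize(q[220:370,200:360],None,fx=4,fy=4))"
```

```text
t 16.9 tcp [0.4642 0.3096 0.0699] org [-42.  301.8] yaw -148.83 tilt [-0.005 -0.002 -1.   ] gap 0.0856 0.0 q [ 0.44  0.38 -0.26  0.93  0.   -0.1 ] F [ 0.1 -0.1  0.5]
shift mm [ 0.7  4.9 63.9]
```

View pics/c4.png

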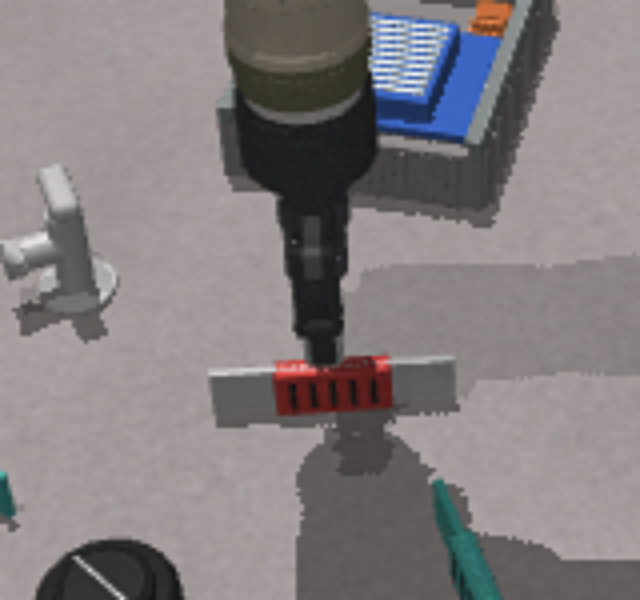

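The gripper is above the middle of the red grip at (330,380), in line with it. I'll descend and grip.

>>> {"op": "arm_command", "data": {
  "moves": [1,0.7,5,20,0,0,-0.004,1,0,0,25,0,0,0,1,0,0,15,0,0,0,1,0,0,3.5,0,0,0,1,0,0,0,0,0,0,-1,0,0,0,0,0,0,-1,0,0,0,0,0,0,-1,0,0,0,0,0,0],
  "newtons": 60
}}

```text
clock: 17.95
tcp_pos: [0.4623, 0.3151, 0.0092]
orientation: [0.0, -0.271, 0.963, 0.0]
wrist_force: [0.7, 0.0, -1.0]
finger_gap: 0.032
grip_force: 0.0
```

>>> {"op": "arm_command", "data": {
  "moves": [-1,0,0,0,0,0,0,-1,0,0,0,0,0,0,-1,0,0,0,0,0,0]
}}

```text
clock: 18.32
tcp_pos: [0.4625, 0.3151, 0.0092]
orientation: [0.0, -0.271, 0.963, 0.0]
wrist_force: [-0.1, -0.3, 3.8]
finger_gap: 0.0128
grip_force: 59.1
```

```bash
python3 -c "
from s import *
st()"
```

```text
t 18.325 tcp [0.4625 0.3151 0.0092] org [-42.4 307.5] yaw -148.53 tilt [ 0.001  0.    -1.   ] gap 0.0128 59.05567646026611 q [ 0.45  0.45 -0.34  0.78 -0.   -0.09] F [-0.1 -0.3  3.8]
```

>>> {"op": "arm_command", "data": {
  "moves": [-1,0,0,-15,0,0,0,-1,0,0,-40,0,0,0,-1,0,0,-45,0,0,0,-1,0,0,-20,0,0,0.15,-1,0,0,0,0,0,0.155,-1,0,0,0,0,0,0]
}}

```text
clock: 19.08
tcp_pos: [0.4619, 0.315, 0.1294]
orientation: [0.0, -0.123, 0.992, 0.0]
wrist_force: [-0.7, 0.4, -2.5]
finger_gap: 0.0131
grip_force: 58.4
```

```bash
python3 -c "
from s import *
to([.5946,-.0296,.12])"
```

```text
t 19.075 tcp [0.4619 0.315  0.1294] org [-43.  307.5] yaw -165.91 tilt [ 0.  0. -1.] gap 0.0131 58.42534124851227 q [ 0.45  0.33 -0.18  1.06  0.    0.21] F [-0.7  0.4 -2.5]
shift mm [ -44.8 -366.5    9.4]
```

>>> {"op": "arm_command", "data": {
  "moves": [-1,-3,-25,0,0,0,0,-1,-6,-50,0,0,0,0,-1,-7,-58,0,0,0,0,-1,-7,-58,0,0,0,0,-1,-7,-58,0,0,0,0,-1,-6,-55,0,0,0,0,-1,-5,-40,0,0,0,0,-1,-3,-20,5,0,0,0]
}}

```text
clock: 20.08
tcp_pos: [0.5932, -0.0297, 0.1235]
orientation: [-0.0, -0.122, 0.993, 0.0]
wrist_force: [0.5, 0.7, -1.9]
finger_gap: 0.0127
grip_force: 58.8
```

>>> {"op": "arm_command", "data": {
  "moves": [-1,0,0,0,0,0,0,-1,0,0,0,0,0,0]
}}

```text
clock: 20.32
tcp_pos: [0.5919, -0.0264, 0.1233]
orientation: [-0.001, -0.123, 0.992, 0.0]
wrist_force: [-0.5, 0.1, -1.7]
finger_gap: 0.013
grip_force: 58.7
```

```bash
python3 -c "
from s import *
to([.5946,-.0296,.055])
for n in ('side','top'):
  q,e=read_camera(n); P=cloud(n,e); q=q.astype(int); B,G,r=q[...,0],q[...,1],q[...,2]
  x,y,z=P[...,0],P[...,1],P[...,2]; o=org(P)
  m=(abs(o[...,0])<.09)&(abs(o[...,1]+.059)<.045)&(z>.1)&(z<.15)&(abs(o[...,0])>.037)
  if m.sum()<5: print(n,m.sum()); continue
  k=o[m]*1000; print(n,len(k),np.percentile(k,[1,50,99],axis=0).round(1).tolist(),'slope',np.polyfit(k[:,0],k[:,1],1),'z',np.nanpercentile(z[m],[2,98]))
  if n=='side': cv2.imwrite('pics/c5.png',cv2.resize(q[130:280,220:380].astype(np.uint8),None,fx=4,fy=4))"
```

```text
t 20.325 tcp [ 0.5919 -0.0264  0.1233] org [  0.6 -55.2] yaw -165.9 tilt [-0.002  0.001 -1.   ] gap 0.013 58.72493863105774 q [-0.18  0.4  -0.1   1.07  0.   -0.43] F [-0.5  0.1 -1.7]
shift mm [-1.9 -3.8 68.3]
side 272 [[-73.5, -56.3], [-38.9, -50.1], [71.7, -44.7]] slope [ 6.22083017e-03 -5.02341492e+01] z [0.11383456 0.14836756]
top 0
```

View pics/c5.png

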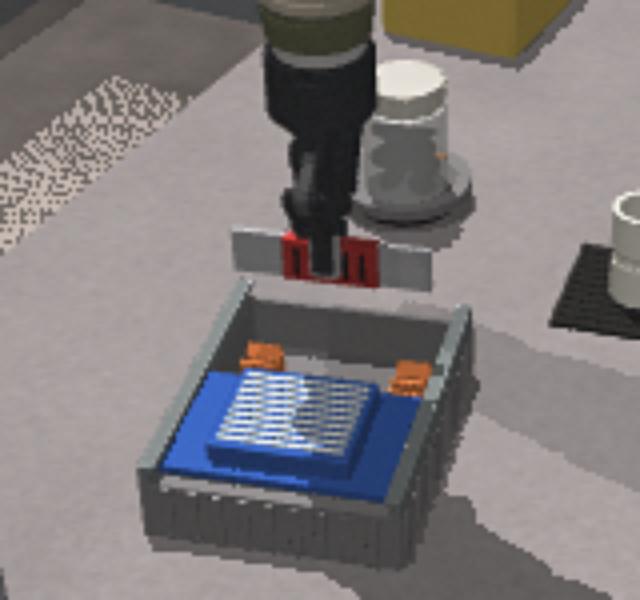

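The scraper is held level at (330,260) above the compartment, parallel to the slot. I'll lower it.

>>> {"op": "arm_command", "data": {
  "moves": [-1,-1.2,-3.8,15,0,0,0,-1,0,0,25,0,0,0,-1,0,0,18,0,0,0,-1,0,0,10,0,0,0,-1,0,0,0,0,0,0]
}}

```text
clock: 21.05
tcp_pos: [0.5941, -0.0307, 0.0547]
orientation: [-0.001, -0.122, 0.993, 0.0]
wrist_force: [0.5, -0.2, -2.4]
finger_gap: 0.0129
grip_force: 58.7
```

```bash
python3 -c "
from s import *
to([.5946,-.0296,.0142])"
```

```text
t 21.05 tcp [ 0.5941 -0.0307  0.0547] org [  1.7 -59.8] yaw -165.98 tilt [-0.002  0.    -1.   ] gap 0.0129 58.691834807395935 q [-0.19  0.46 -0.19  0.93 -0.   -0.43] F [ 0.5 -0.2 -2.4]
shift mm [-0.8  0.9 40.5]
```

>>> {"op": "arm_command", "data": {
  "moves": [-1,0,0.5,10,0,0,0,-1,0,0,8,0,0,0,-1,0,0,4,0,0,0]
}}

```text
clock: 21.42
tcp_pos: [0.5947, -0.0306, 0.0333]
orientation: [-0.0, -0.122, 0.993, -0.0]
wrist_force: [-0.7, 0.5, -1.4]
finger_gap: 0.0133
grip_force: 58.7
```

>>> {"op": "arm_command", "data": {
  "moves": [-1,0,0,5,0,0,0,-1,0,0,5,0,0,0]
}}

```text
clock: 21.68
tcp_pos: [0.5948, -0.0306, 0.0236]
orientation: [0.0, -0.122, 0.993, -0.0]
wrist_force: [0.4, 0.8, -1.5]
finger_gap: 0.0128
grip_force: 58.7
```

>>> {"op": "arm_command", "data": {
  "moves": [-1,0,0,4,0,0,0,-1,0,0,0,0,0,0]
}}

```text
clock: 21.92
tcp_pos: [0.5946, -0.0306, 0.0194]
orientation: [-0.0, -0.122, 0.993, -0.0]
wrist_force: [-0.6, -1.1, -2.3]
finger_gap: 0.0128
grip_force: 58.6
```

Free so far, with the blade bottom about 10 mm up and already between the cheeks.

>>> {"op": "arm_command", "data": {
  "moves": [-1,0,0,3.5,0,0,0,-1,0,0,0,0,0,0]
}}

```text
clock: 22.18
tcp_pos: [0.5947, -0.0306, 0.0161]
orientation: [-0.0, -0.122, 0.993, -0.0]
wrist_force: [0.4, 0.1, -2.0]
finger_gap: 0.013
grip_force: 58.6
```

>>> {"op": "arm_command", "data": {
  "moves": [-1,0,0,1.5,0,0,0,-1,0,0,0,0,0,0]
}}

```text
clock: 22.42
tcp_pos: [0.5948, -0.0306, 0.0148]
orientation: [0.0, -0.122, 0.993, -0.0]
wrist_force: [-0.0, -0.7, -1.2]
finger_gap: 0.013
grip_force: 58.6
```

>>> {"op": "arm_command", "data": {
  "moves": [-1,0,0,1,0,0,0,-1,0,0,0,0,0,0]
}}

```text
clock: 22.68
tcp_pos: [0.5948, -0.0306, 0.0142]
orientation: [0.0, -0.122, 0.993, -0.0]
wrist_force: [-1.3, -0.9, 1.8]
finger_gap: 0.0131
grip_force: 59.2
```

>>> {"op": "arm_command", "data": {
  "moves": [-0.4,0,0,0.5,0,0,0,-0.1,0,0,0,0,0,0,-0.1,0,0,0,0,0,0,-0.1,0,0,0,0,0,0,-0.1,0,0,-20,0,0,0,-0.1,0,0,-40,0,0,0,-0.1,0,0,-50,0,0,0,-0.1,0,0,-20,0,0,0]
}}

```text
clock: 23.68
tcp_pos: [0.5964, -0.0308, 0.1468]
orientation: [0.002, -0.122, 0.993, -0.001]
wrist_force: [-0.5, 1.0, -0.3]
finger_gap: 0.0381
grip_force: 0.0
```

```bash
python3 -c "
from s import *
st()
n='side'
q,e=read_camera(n); P=cloud(n,e); o=org(P)*1000; q=q.astype(int); z=P[...,2]*1000
m=(abs(o[...,0])<78)&(abs(o[...,1]+57)<12)&(z<60)
print(m.sum(),np.nanpercentile(z[m],[50,90,98]))
m&=(q[...,2]>q[...,1]+70)&(q[...,2]>q[...,0]+70)
cv2.imwrite('pics/c6.png',cv2.resize(q[130:280,220:380].astype(np.uint8),None,fx=4,fy=4))"
```

```text
t 23.675 tcp [ 0.5964 -0.0308  0.1468] org [  3.9 -60.6] yaw -166.01 tilt [ 0.005 -0.001 -1.   ] gap 0.0381 0.0 q [-0.19  0.39 -0.06  1.12 -0.   -0.43] F [-0.5  1.  -0.3]
270 [34.27102164 38.58318401 40.3854833 ]
```

View pics/c6.png

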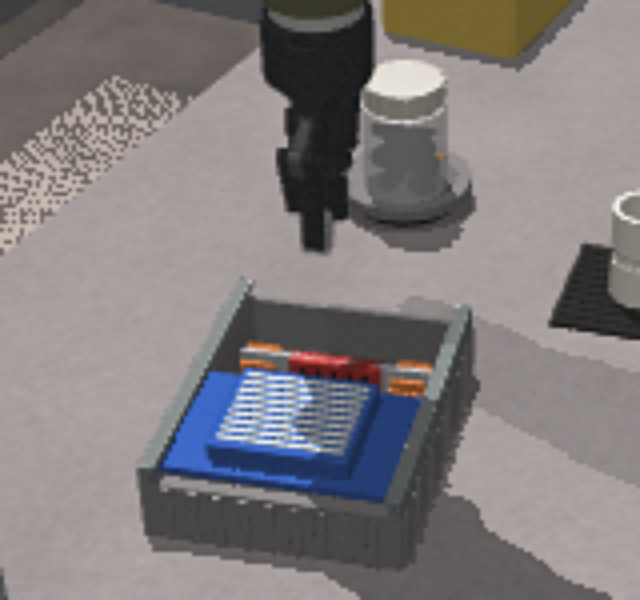

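The scraper is seated: its top is at about 39 mm, with the blade between the cheeks at (265,350) and (410,375). Now I go to the pad's +y side.

>>> {"op": "arm_command", "data": {
  "moves": [-1,0.5,30,0,0,0,0,-1,0.5,50,0,0,0,0,-1,0.5,55,0,0,0,0,-1,0,40,0,0,0,0,-1,0,20,0,0,0,0,-1,0,0,0,0,0,0]
}}

```text
clock: 24.48
tcp_pos: [0.5457, 0.1591, 0.1428]
orientation: [-0.0, -0.123, 0.992, -0.0]
wrist_force: [-0.3, -0.5, -1.2]
finger_gap: 0.0002
grip_force: 0.0
```

```bash
python3 -c "
from s import *
to(np.r_[C+.002*X+.133*Y,.061])"
```

```text
t 24.475 tcp [0.5457 0.1591 0.1428] org [  0.6 136. ] yaw -165.89 tilt [-0.001 -0.    -1.   ] gap 0.0002 0.0 q [ 0.14  0.34 -0.13  1.1  -0.   -0.1 ] F [-0.3 -0.5 -1.2]
shift mm [-1.5 -3.  81.8]
```

>>> {"op": "arm_command", "data": {
  "moves": [-1,0,0,35,0,0,0,-1,0,0,35,0,0,0,-1,0,0,12,0,0,0,-1,0,-8,0,0,0,0,-1,0,-12,0,0,0,0,-1,0,-14,0,0,0,0,-1,0,-18,0,0,0,0,-1,0,-20,0,0,0,0]
}}

```text
clock: 25.48
tcp_pos: [0.5649, 0.0875, 0.0625]
orientation: [0.001, -0.122, 0.993, 0.0]
wrist_force: [1.3, 3.7, 6.4]
finger_gap: 0.0001
grip_force: 3.2
```

>>> {"op": "arm_command", "data": {
  "moves": [-1,0,-20,0,0,0,0,-1,0,-20,0,0,0,0,-1,0,-14,0,0,0,0,-1,0,-6,0,0,0,0,-1,0,0,0,0,0,0]
}}

```text
clock: 26.1
tcp_pos: [0.58, 0.0279, 0.0625]
orientation: [0.002, -0.121, 0.993, -0.001]
wrist_force: [0.8, -0.4, 4.3]
finger_gap: -0.0003
grip_force: 2.6
```

```bash
python3 -c "
from s import *
st()"
```

```text
t 26.1 tcp [0.58   0.0279 0.0625] org [2.1 0.4] yaw -166.1 tilt [ 0.004 -0.002 -1.   ] gap -0.0003 2.5690656155347824 q [-0.09  0.42 -0.22  0.92 -0.   -0.33] F [ 0.8 -0.4  4.3]
```

>>> {"op": "arm_command", "data": {
  "moves": [-1,0,-3,0,0,0,0,-1,0,-2,0,0,0,0,-1,0,0,0,0,0,0]
}}

```text
clock: 26.48
tcp_pos: [0.5808, 0.0244, 0.0625]
orientation: [0.002, -0.122, 0.993, -0.0]
wrist_force: [1.8, 2.1, 6.4]
finger_gap: -0.0001
grip_force: 3.5
```

>>> {"op": "arm_command", "data": {
  "moves": [-1,0,-3,0,0,0,0,-1,0,0,0,0,0,0]
}}

```text
clock: 26.72
tcp_pos: [0.5815, 0.0215, 0.0625]
orientation: [0.002, -0.122, 0.993, -0.0]
wrist_force: [1.8, 1.1, 6.9]
finger_gap: -0.0001
grip_force: 3.5
```

>>> {"op": "arm_command", "data": {
  "moves": [-1,0,-3,0,0,0,0,-1,0,0,0,0,0,0]
}}

```text
clock: 26.98
tcp_pos: [0.5822, 0.0187, 0.0625]
orientation: [0.002, -0.122, 0.993, -0.0]
wrist_force: [0.9, 2.4, 6.4]
finger_gap: -0.0003
grip_force: 3.5
```

>>> {"op": "arm_command", "data": {
  "moves": [-1,0,-2.5,0,0,0,0,-1,0,0,0,0,0,0]
}}

```text
clock: 27.22
tcp_pos: [0.5823, 0.0183, 0.0625]
orientation: [0.001, -0.122, 0.992, 0.002]
wrist_force: [0.2, 8.5, 7.8]
finger_gap: -0.0004
grip_force: 6.0
```

>>> {"op": "arm_command", "data": {
  "moves": [-1,0,-2.5,0,0,0,0,-1,0,0,0,0,0,0]
}}

```text
clock: 27.48
tcp_pos: [0.5823, 0.0181, 0.0625]
orientation: [0.001, -0.123, 0.992, 0.004]
wrist_force: [0.2, 15.4, 9.4]
finger_gap: -0.0002
grip_force: 8.8
```

```bash
cat > k.py <<'E'
from s import *
st()
q,e=read_camera('side'); q=q.astype(int); P=cloud('side',e); z=P[...,2]
m=(q[...,0]>q[...,2]+50)&(np.hypot(P[...,0]-.578,P[...,1]-.03)<.2)&(z>.03)
o=org(P[m])*1000; print(np.percentile(o,[1,50,99],axis=0).round(1))
e0=np.load('side0.npy'); q0=cv2.imread('pics/side0.png').astype(int); P0=cloud('side',e0)
m=(q0[...,0]>q0[...,2]+50)&(np.hypot(P0[...,0]-.578,P0[...,1]-.03)<.2)&(P0[...,2]>.03)
o=org(P0[m])*1000; print('start',np.percentile(o,[1,50,99],axis=0).round(1))
E
python3 k.py
```

```text
t 27.475 tcp [0.5823 0.0181 0.0625] org [ 2.  -9.7] yaw -165.86 tilt [ 0.002  0.008 -1.   ] gap -0.0002 8.8085213850718 q [-0.11  0.43 -0.22  0.93  0.01 -0.36] F [ 0.2 15.4  9.4]
[[ -75.6 -111.6]
 [ -19.4  -29.4]
 [  79.9    0.4]]
start [[ -75.6 -107.8]
 [  15.2  -43.6]
 [  80.2    3.6]]
```

>>> {"op": "arm_command", "data": {
  "moves": [-1,0,12,0,0,0,0,-1,0,5,-20,0,0,0,-1,0,0,-45,0,0,0,-1,0,30,-45,0,0,0,-1,0,50,-30,0,0,0,-1,0,50,0,0,0,0,-1,0,40,0,0,0,0,-1,0,0,0,0,0,0]
}}

```text
clock: 28.52
tcp_pos: [0.5357, 0.1974, 0.2009]
orientation: [-0.001, -0.124, 0.992, -0.0]
wrist_force: [0.5, -0.7, 0.0]
finger_gap: 0.0001
grip_force: 0.0
```

```bash
cat >> k.py <<'E'
cv2.imwrite('pics/f.png',q.astype(np.uint8))
E
python3 k.py
```

```text
t 28.525 tcp [0.5357 0.1974 0.2009] org [  0.2 175.6] yaw -165.8 tilt [-0.001 -0.001 -1.   ] gap 0.0001 0.0 q [ 0.21  0.32 -0.02  1.23 -0.   -0.03] F [ 0.5 -0.7  0. ]
[[ -75.6 -105.7]
 [  -9.4  -26.8]
 [  77.     6.5]]
start [[ -75.6 -107.8]
 [  15.2  -43.6]
 [  80.2    3.6]]
```

View pics/f.png

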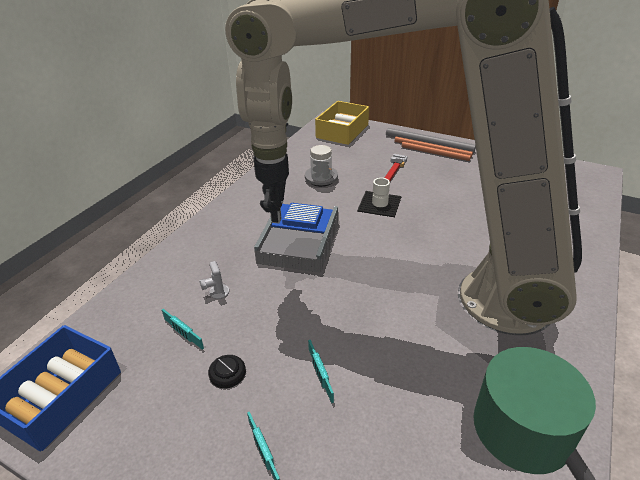

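Everything looks in place: cover home at (300,215), coupling upright at (381,190). I'll compare the cover's front edge with the start picture by pixels.

Run:
```python
from s import *
a=cv2.imread('pics/side0.png').astype(int); b=cv2.imread('pics/f.png').astype(int)
f=lambda q,c:(lambda r:(r.min(),r.max()) if len(r) else None)(np.where((q[195:250,c,0]>q[195:250,c,2]+50))[0]+195)
for c in range(280,338,4): print(c,f(a,c),f(b,c))
for y in(-.003,0,.003,.006): print(y,[np.round(proj('side',np.r_[C+x*X+y*Y,.053]),1) for x in(-.06,.05)])
```

```text
280 (np.int64(208), np.int64(226)) (np.int64(221), np.int64(226))
284 (np.int64(204), np.int64(226)) (np.int64(204), np.int64(227))
288 (np.int64(204), np.int64(227)) (np.int64(204), np.int64(227))
292 (np.int64(202), np.int64(228)) (np.int64(203), np.int64(228))
296 (np.int64(203), np.int64(216)) (np.int64(203), np.int64(228))
300 (np.int64(203), np.int64(216)) (np.int64(204), np.int64(229))
304 (np.int64(204), np.int64(215)) (np.int64(204), np.int64(229))
308 (np.int64(204), np.int64(215)) (np.int64(205), np.int64(230))
312 (np.int64(205), np.int64(216)) (np.int64(205), np.int64(230))
316 (np.int64(205), np.int64(231)) (np.int64(205), np.int64(231))
320 (np.int64(206), np.int64(231)) (np.int64(206), np.int64(232))
324 (np.int64(208), np.int64(231)) (np.int64(209), np.int64(231))
328 (np.int64(209), np.int64(221)) (np.int64(209), np.int64(221))
332 (np.int64(209), np.int64(210)) (np.int64(210), np.int64(210))
336 None None
-0.003 [array([319. , 228.8]), array([281.9, 224. ])]
0 [array([318.7, 229.4]), array([281.6, 224.7])]
0.003 [array([318.5, 230.1]), array([281.3, 225.3])]
0.006 [array([318.2, 230.7]), array([281. , 225.9])]
```

The cover may sit 1–2 mm short of home. The upward force during the push suggests the fingertips were pressing on the plate and dragged it back as I withdrew. I'll push again with the tips a little higher, then lift before backing off.

```bash
python3 -c "
from s import *
to(np.r_[C+.002*X+.005*Y,.100])"
```

```text
t 28.575 tcp [0.5362 0.1962 0.2008] org [  0.4 174.3] yaw -165.9 tilt [-0.001 -0.001 -1.   ] gap -0.0 0.0 q [ 0.21  0.32 -0.02  1.23 -0.   -0.04] F [-0.6 -0.3  0.5]
shift mm [  -1.4 -169.2  101. ]
```

>>> {"op": "arm_command", "data": {
  "moves": [-1,-1,-40,10,0,0,0,-1,0,-55,25,0,0,0,-1,0,-45,30,0,0,0,-1,0,-24,25,0,0,0,-1,0,0,15,0,0,0,-1,0,0,15,0,0,0,-1,0,0,0,0,0,0,-1,0,0,0,0,0,0]
}}

```text
clock: 29.58
tcp_pos: [0.5777, 0.038, 0.082]
orientation: [0.001, -0.122, 0.992, -0.0]
wrist_force: [-0.4, 0.0, 0.8]
finger_gap: -0.0001
grip_force: 0.0
```

```bash
python3 -c "
from s import *
to(np.r_[C+.002*X+.0*Y,.065])"
```

```text
t 29.575 tcp [0.5777 0.038  0.082 ] org [ 2.4 10.7] yaw -165.93 tilt [ 0.001 -0.    -1.   ] gap -0.0001 0.0 q [-0.07  0.41 -0.2   0.97 -0.   -0.32] F [-0.4  0.   0.8]
shift mm [  0.4 -10.7  17. ]
```

>>> {"op": "arm_command", "data": {
  "moves": [-1,0,0,10,0,0,0,-1,0,0,6.5,0,0,0,-1,0,0,0,0,0,0]
}}

```text
clock: 29.95
tcp_pos: [0.5767, 0.0375, 0.064]
orientation: [-0.001, -0.122, 0.993, 0.0]
wrist_force: [0.2, -0.3, 0.4]
finger_gap: -0.0001
grip_force: 0.0
```

>>> {"op": "arm_command", "data": {
  "moves": [-1,0,-8,0,0,0,0,-1,0,-7,0,0,0,0,-1,0,0,0,0,0,0]
}}

```text
clock: 30.32
tcp_pos: [0.5813, 0.0219, 0.065]
orientation: [0.0, -0.121, 0.993, -0.0]
wrist_force: [0.1, 0.5, 0.0]
finger_gap: 0.0
grip_force: 0.0
```

>>> {"op": "arm_command", "data": {
  "moves": [-1,0,-4,0,0,0,0,-1,0,0,0,0,0,0]
}}

```text
clock: 30.58
tcp_pos: [0.5821, 0.0186, 0.0649]
orientation: [0.0, -0.122, 0.993, -0.0]
wrist_force: [-0.5, 0.4, 0.3]
finger_gap: -0.0002
grip_force: 0.5
```

>>> {"op": "arm_command", "data": {
  "moves": [-1,0,-3,0,0,0,0,-1,0,0,0,0,0,0]
}}

```text
clock: 30.82
tcp_pos: [0.5821, 0.0181, 0.0649]
orientation: [-0.0, -0.123, 0.992, 0.002]
wrist_force: [-1.4, 9.6, 1.4]
finger_gap: 0.0
grip_force: 4.3
```

The fingers met no sliding resistance before the hard stop at the same place, so the cover is home. I'll retreat and hand in.

>>> {"op": "arm_command", "data": {
  "moves": [-1,0,4,0,0,0,0,-1,0,8,0,0,0,0,-1,0,0,-30,0,0,0,-1,0,0,-50,0,0,0,-1,0,0,-50,0,0,0,-1,0,0,0,0,0,0,-1,0,0,0,0,0,0]
}}

```text
clock: 31.7
tcp_pos: [0.5796, 0.0276, 0.1945]
orientation: [-0.0, -0.122, 0.993, -0.0]
wrist_force: [0.2, -0.9, -0.3]
finger_gap: 0.0003
grip_force: 0.0
```

```bash
python3 -c "
from s import *
st()
q,e=read_camera('side'); P=cloud('side',e); m=(abs(P[...,0]-.44)<.06)&(abs(P[...,1]+.26)<.06)&(P[...,2]>.02); print(m.sum(),np.nanmax(P[...,2][m]))
print(hand_in())"
```

```text
t 31.7 tcp [0.5796 0.0276 0.1945] org [1.7 0.2] yaw -166.01 tilt [ 0. -0. -1.] gap 0.0003 0.0 q [-0.09  0.34 -0.01  1.22 -0.   -0.33] F [ 0.2 -0.9 -0.3]
379 0.08804864990961236
the job is handed in; nothing more can be done
None
```

The job is handed in at about 32 s: the coupling stands upright on the mat, the scraper is fully down in the orange slot, the cover is against its home stop, and I saw no sign that the jar, valve, flush button or wrench had moved.

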